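Build the sieve tower on the shaker

ROBOT

A 7-joint arm with a two-finger parallel gripper is mounted at the origin on a cart in front of the work surface, level with it; the furniture and walls round the work are solid. World frame = base frame: x ahead of the robot, y to its left, z up, the work surface at z = 0. Lengths are in m, angles in rad, forces in N, time in s.
With the tool pointing down it reaches from about 0.4 to 0.925 m from the base axis. Payload 5.6 kg.
Tool frame: the origin (TCP) lies at the very end of the fingers, on their centre line; the grasp point (between the pads) lies 19 mm behind it; z points along the fingers, y is the line along which they close (so a half turn about z gives the same grasp; the last joint's range is limited). The gripper opens to 85 mm and grips with 20 to 120 N. Pads are 22 mm wide; open, the fingers measure 114 mm over their backs; the gripper's body (76 mm by 85 mm) begins 54 mm behind the grasp point. The pads swing forward as they close: fully open they stand 13 mm farther back than shut.
Start: joints at [-1.23, 0.468, -0.012, 1.603, 0.006, 1.071, -0.056], TCP at [0.243, 0.603, 0.231] pointing down, gripper open.
Joint ranges: [-2.53, 2.53], [-0.31, 2.02], [-1.57, 1.55], [0.28, 2.44], [-1.29, 4.43], [0.15, 1.84], [-2.92, 2.92]. Speed limits (rad/s): [2.57, 2.57, 3.14, 3.14, 3.14, 3.14, 3.14].

INTERFACE

Orientations are given as a unit quaternion [x, y, z, w].
In Python, from bench import manip, vision gives the robot as it stands.
- The arm moves only by the tool servo_tool, never from a script. Its argument "deltas" is a list of rows, each a list of 3 entries, a list of its own where there are three numbers: the shift along the tool's x, y, z as a fraction of full scale, then the turn about the tool's z as a fraction of full scale, then the finger opening in mm, from 0 to 85.4. A call has 1 to 8 rows; each row is the pose to reach, as a shift and turn from the pose commanded when the call began, along the tool's axes at that moment, turning the shorter way round; what a row does not reach only later rows make up. Full scale, the value 1, is 0.15 m for a shift and 180 degrees for a turn. A row lasts 1/12 s, in which the tool goes at most 41.7 mm and 7.16 degrees, less where a joint would pass 70% of its speed; a pose out of reach is approached as far as the arm can. A call with a number of a shift or a turn outside -1 to 1 is refused whole. A call with a gripper value outside its range is refused whole. The fingers move at their own pace and stop on an object; "newtons" is the grip in N (left out, the last holds). Time passes only in rows, so rows that repeat a pose let the fingers close. It gives the time, the measured TCP pose, the force, the opening and the grip force at its end, in the units of the state.
- manip.get_obs(): the state, without advancing time (a new reading comes with each control period).
- vision.snapshot(name): name is "scene" or "top" or "wrist"; returns (picture, depth): 480x640x3 uint8, blue, green, red; 480x640 float32, m along the optical axis (not along the pixel's ray), 0 where there is no reading.
- vision.camera_model(name): a dict with "mtx" (3x3 intrinsics, pixels), "rvec" (rotation vector, rad) and "tvec" (3), from world to camera coordinates, as OpenCV has them; the wrist camera has in their place "T_tool_cam" (4x4, takes a point from camera to tool coordinates, whose origin is the TCP and whose axes are the flange's). Camera axes: x right, y down, z forward; pixel columns grow to the right and rows downward; lengths in m; the calibration is good to about 2 mm. A picture is of the moment at which its call begins: read the wrist's pose just before it. camera_model takes no time and is no camera call.
- manip.job_done(): hands the job in; it is judged then, once.
The state is a dict: "clock": time; "q": joint angles; "qvel": joint speeds; "joint_efforts": joint torques, N m; "eef_pos": TCP position; "orientation": TCP orientation; "ft_force": force on the tool from outside, world axes, zero at the start; "wrist_torque": the same for the moment, N m; "opening": finger opening in m; "finger_force": force on a finger pad.
Only numpy, scipy, OpenCV 4.12 (cv2) and the standard library are available. Lean on these libraries where they do the work, as an engineer would, in place of code of your own. Each camera call takes 0.05 s, during which the arm holds its last target. There are 200 camera calls.

TASK

Build the sieve tower on the seat ring of the small shaker, from the bottom up: first the receiving pan, on it the fine sieve, then the medium sieve, then the coarse sieve, and the lid on top, each one fully home in the one below. Keep the parts upright, and leave the wash bottle, the sample cup and the tweezers where they are.

Things in the scene. Friction and masses are not known exactly. Their poses are not given: they have to be found in the camera images.
- shaker_seat (a point): Centre of the top edge, 56 mm above the worktop, of the steel seat ring on the sieve shaker, a fixed white box 100 x 100 x 36 mm whose place varies. Ring 62 mm across outside, 56 inside, 12 deep: it takes the pan's skirt as each part takes the next; seated, the pan's origin is 9 mm below this point. z up; the control panel faces the point's -x.
- pan: Receiving pan: plain steel round cup with closed floor, no gauze, 38 mm high, 62 mm across (64 over edges), mouth 56 mm, wall 3. Lowest 9 mm is a skirt 52 mm across, tapered at its foot; the shoulder above it rests on the seat ring. Origin: centre of underside, z up. Round, about 100 g, loose.
- sieve_fine: Fine sieve: steel ring 62 mm across (64 over edges), 30 mm high (the lowest), wall 3. Lowest 9 mm: skirt 52 mm across, tapered; it drops into the 56 mm mouth below till the shoulder rests on that rim; seated, origin 29 mm above that of the part below. Level gauze 10 mm up, square 0.8 mm openings: looks like a grey sheet. Origin: centre of underside, z up. Round, about 90 g, loose.
- sieve_medium: Medium sieve: steel ring 62 mm across (64 over edges), 46 mm high (taller), wall 3. Lowest 9 mm: skirt 52 mm across, tapered; it drops into the 56 mm mouth below till the shoulder rests on that rim; seated, origin 21 mm above that of the part below. Level gauze 10 mm up, square 4 mm openings: 11 wires each way. Origin: centre of underside, z up. Round, about 90 g, loose.
- sieve_coarse: Coarse sieve: steel ring 62 mm across (64 over edges), 56 mm high (the tallest), wall 3. Lowest 9 mm: skirt 52 mm across, tapered; it drops into the 56 mm mouth below till the shoulder rests on that rim; seated, origin 37 mm above that of the part below. Level gauze 10 mm up, square 9.5 mm openings: 5 thick wires each way. Origin: centre of underside, z up. Round, about 90 g, loose.
- lid: Lid: steel disc 62 mm across with an upright black knob, 20 mm across, in its middle, from 16 to 40 mm above the underside (grip it there). Disc edge 9 to 13 mm above the underside, below it the 52 mm tapered skirt; seated, its origin is 47 mm above the coarse sieve's. Origin: centre of underside, z up. Round, about 80 g, loose.
- wash_bottle: Bystander: white squeeze bottle with a red bent nozzle, 175 mm high, about 62 mm across. Origin at its underside.
- sample_cup: Bystander: white sample cup with a white screw lid, 51 mm across, 63 mm high. Origin at the centre of its underside.
- tweezers: Bystander: steel tweezers lying flat, 126 x 18 x 10 mm, long along y of its frame. Origin at the centre of the underside.

How it is judged:
On the way, in this order (a step that is already met when the one before it is completed fails the run):
1. the receiving pan is fully home on the shaker's seat ring (horizontal distance between pan and shaker_seat below 0.004 m and z of pan in the frame of shaker_seat between -0.012 and -0.006 m and angle between pan's own z axis and vertical below 0.06 rad), for 0.2 s.
2. the fine sieve is fully home on the pan (horizontal distance between sieve_fine and pan below 0.004 m and z of sieve_fine in the frame of pan between 0.026 and 0.032 m and angle between sieve_fine's own z axis and vertical below 0.06 rad), for 0.2 s.
3. the medium sieve is fully home on the fine sieve (horizontal distance between sieve_medium and sieve_fine below 0.004 m and z of sieve_medium in the frame of sieve_fine between 0.018 and 0.024 m and angle between sieve_medium's own z axis and vertical below 0.06 rad), for 0.2 s.
4. the coarse sieve is fully home on the medium sieve (horizontal distance between sieve_coarse and sieve_medium below 0.004 m and z of sieve_coarse in the frame of sieve_medium between 0.034 and 0.04 m and angle between sieve_coarse's own z axis and vertical below 0.06 rad), for 0.2 s.
5. the lid is fully home on the coarse sieve (horizontal distance between lid and sieve_coarse below 0.004 m and z of lid in the frame of sieve_coarse between 0.044 and 0.05 m and angle between lid's own z axis and vertical below 0.06 rad), for 0.2 s.
At the end, for the whole second after the job is handed in: The pan sits in the shaker's seat ring, the fine sieve on the pan, the medium on the fine, the coarse on the medium and the lid on the coarse: each within 4 mm of the axis of the part below, within 3 mm of its fully seated height, upright within 0.06 rad, released and at rest (below 0.02 m/s) (all of step 1 and all of step 2 and all of step 3 and all of step 4 and all of step 5 and linear speed of each of pan, sieve_fine, sieve_medium, sieve_coarse, lid below 0.02 m/s); the robot touches nothing.
It fails at once if the wash bottle is moved by more than 30 mm or tipped over (distance of wash_bottle from where it was at the start of the episode above 0.03 m or angle between wash_bottle's own z axis and vertical above 0.6 rad).
It fails at once if the sample cup is moved by more than 30 mm or tipped over (distance of sample_cup from where it was at the start of the episode above 0.03 m or angle between sample_cup's own z axis and vertical above 0.6 rad).
It fails at once if the tweezers is moved by more than 30 mm or tipped over (distance of tweezers from where it was at the start of the episode above 0.03 m or angle between tweezers's own z axis and vertical above 0.6 rad).
It fails at once if a part of the tower is tipped over (more than 0.8 rad) (angle between any of pan, sieve_fine, sieve_medium, sieve_coarse, lid's own z axis and vertical above 0.8 rad).
It also fails if it takes over 131 s, if anything falls off the work surface, if the arm or the gripper's body presses on something with over 40 N, if the wrist force passes 120 N, or if a joint passes its speed limit or range.

## Working session

There is one attempt and no reset: what is moved stays moved. The work goes in short steps, Python scripts to look and compute and a tool call to move; the robot and the scene stay as the last step left them, time stands still between calls to the robot, and variables do not carry over. Pictures are saved under pics/ and viewed, at most 14 in all, crops included, and the job is handed in when it is done.

Besides the shell and the picture viewer there is one more tool, called by a JSON object that holds its "method" and its "body", one argument or row to a line. servo_tool: Moves the arm, as the interface text tells. Shift numbers are shares of 0.15 m and turn numbers shares of 180 degrees, none past 1 either way. Its arguments: {"type":"object","properties":{"deltas":{"type":"array","items":{"type":"array"}},"newtons":{"type":"number"}},"required":["deltas"]}

```bash
mkdir -p pics; ls; python3 - <<'E'
from bench import manip, vision
import cv2,numpy as np
for n in ["top","scene"]:
    p,d=vision.snapshot(n); cv2.imwrite(f"pics/{n}0.png",p); np.savez(f"/tmp/{n}0.npz",p=p,d=d)
    m=vision.camera_model(n); print(n,{k:np.round(v,4).tolist() for k,v in m.items()})
print(np.round(vision.camera_model("wrist")["T_tool_cam"],4).tolist())
o=manip.get_obs(); print(o)
E
```

```text
pics
top {'mtx': [[447.2795, 0.0, 326.9746], [0.0, 447.2795, 243.0482], [0.0, 0.0, 1.0]], 'rvec': [2.1081, -2.141, 0.1789], 'tvec': [-0.0393, 0.5635, 0.8845]}
scene {'mtx': [[557.816, 0.0, 325.6334], [0.0, 557.816, 245.2232], [0.0, 0.0, 1.0]], 'rvec': [1.9831, -1.0515, 0.5732], 'tvec': [-0.3521, 0.3018, 0.9916]}
[[-0.0002, -0.9651, -0.2619, 0.0656], [1.0, -0.0003, 0.0001, -0.0002], [-0.0002, -0.2619, 0.9651, -0.1426], [0.0, 0.0, 0.0, 1.0]]
{'clock': 0.1, 'q': array([-1.22999756,  0.46831234, -0.01161094,  1.60353851,  0.00601506,
        1.07139907, -0.05628632]), 'qvel': array([ 0.00223922, -0.00197613,  0.00080918, -0.00177426,  0.00098107,
       -0.00115498,  0.00028066]), 'joint_efforts': array([ 7.63957596e-04, -5.33517659e+01,  2.14474130e-02, -2.51962709e+01,
        1.14791910e-02,  4.29753360e-03, -2.00861382e-05]), 'eef_pos': array([0.2432605 , 0.6022178 , 0.23041563]), 'orientation': array([ 1.90741494e-01,  9.81639967e-01, -8.06203366e-04, -9.24111036e-05]), 'ft_force': array([-0.23166643, -0.55224534, -0.00857732]), 'wrist_torque': array([ 0.00157196,  0.03803463, -0.01590358]), 'finger_force': 0.0, 'opening': 0.08523086676041594}
```

View pics/top0.png

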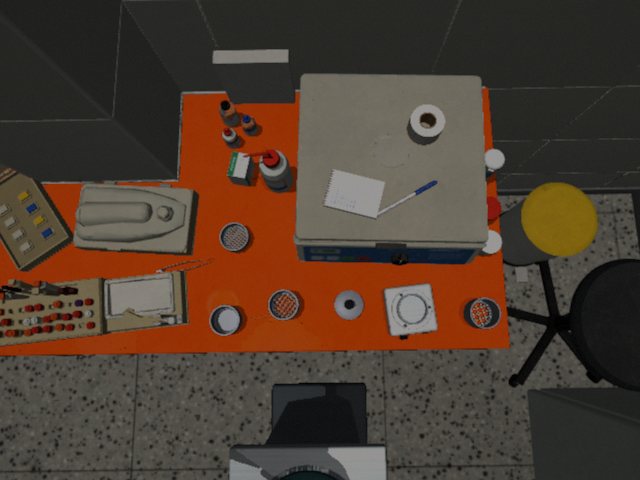

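View pics/scene0.png

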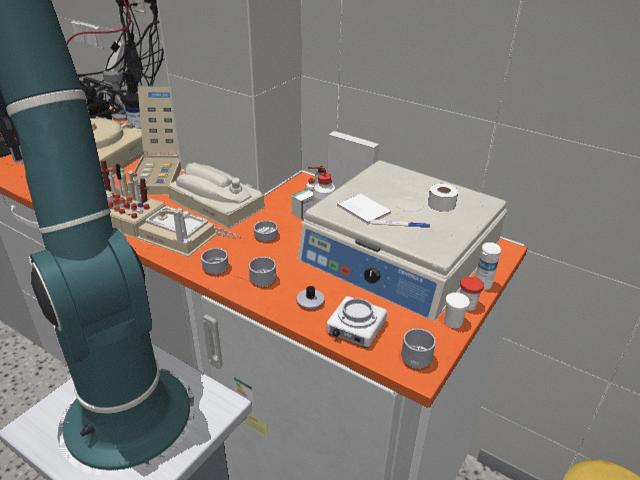

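Top view: rings at (234,237), (226,320), (284,305) and (482,313), lid at (348,304), shaker at (411,310). Now I'll identify them and measure rim heights.

```bash
cat > h.py <<'E'
import numpy as np,cv2
from bench import vision
def model(n):
    m=vision.camera_model(n); R=cv2.Rodrigues(np.array(m["rvec"],float))[0]; return np.array(m["mtx"]),R,np.array(m["tvec"]).ravel()
def pts(n,d):
    K,R,t=model(n); v,u=np.mgrid[:480,:640]
    c=np.stack([(u-K[0,2])/K[0,0]*d,(v-K[1,2])/K[1,1]*d,d],-1)
    return (c-t)@R
def ray(n,u,v,z):
    K,R,t=model(n); c=-R.T@t; r=R.T@np.linalg.inv(K)@[u,v,1]; return c+r*(z-c[2])/r[2]
def fit(xy):
    # robust circle fit
    for _ in range(4):
        A=np.c_[2*xy,np.ones(len(xy))]; s=np.linalg.lstsq(A,(xy**2).sum(1),rcond=None)[0]
        r=np.sqrt(s[2]+s[:2]@s[:2]); e=np.abs(np.linalg.norm(xy-s[:2],axis=1)-r); xy=xy[e<max(.0015,1.5*np.median(e))]
    return s[:2],r,len(xy)
E
python3 - <<'E'
from h import *
Z=np.load("/tmp/top0.npz");p,d=Z["p"],Z["d"];P=pts("top",d)
cs={"A":(234,237),"B":(226,320),"C":(284,305),"D":(482,313),"lid":(348,304),"shk":(411,310),"cup":(494,160),"cup2":(490,243),"bot":(275,170)}
tiles=[]
for k,(u,v) in cs.items():
    w=22 if k!="shk" else 14
    q=P[v-w:v+w,u-w:u+w].reshape(-1,3)
    z=q[:,2]; zt=np.percentile(z,98); m=(z>zt-.005)
    if k=="shk": m=(z>.048)
    c,r,n=fit(q[m][:,:2])
    print(k,"ztop %.4f"%zt,"zmed center %.4f"%np.median(P[v-3:v+4,u-3:u+4,2]),"c",np.round(c,4),"r %.4f"%r,n, "mean mid",np.round((q[m][:,:2].min(0)+q[m][:,:2].max(0))/2,4))
    if k in"ABCD": tiles.append(cv2.resize(p[v-25:v+25,u-25:u+25],(300,300),interpolation=cv2.INTER_CUBIC))
cv2.imwrite("pics/t.png",np.vstack([np.hstack(tiles[:2]),np.hstack(tiles[2:])]))
for u,v in[(215,260),(160,268)]: print(P[v,u])
E
```

```text
A ztop 0.0310 zmed center 0.0102 c [0.4967 0.0589] r 0.1491 64 mean mid [0.506  0.0645]
B ztop 0.0387 zmed center 0.0022 c [0.4074 0.1672] r 0.0296 109 mean mid [0.4078 0.0714]
C ztop 0.0470 zmed center 0.0032 c [0.4364 0.0452] r 0.0298 96 mean mid [0.4326 0.01  ]
D ztop 0.0567 zmed center 0.0001 c [ 0.4133 -0.3629] r 0.0295 125 mean mid [ 0.4138 -0.225 ]
lid ztop 0.0394 zmed center 0.0393 c [ 0.4163 -0.075 ] r 0.0267 21 mean mid [ 0.4214 -0.0774]
shk ztop 0.0571 zmed center 0.0427 c [ 0.4239 -0.217 ] r 0.0289 79 mean mid [ 0.423  -0.1494]
cup ztop 0.1444 zmed center 0.1067 c [ 0.6854 -0.0582] r 0.2869 141 mean mid [ 0.5745 -0.2059]
cup2 ztop 0.1438 zmed center 0.0629 c [ 0.5652 -0.3315] r 0.0142 99 mean mid [ 0.4913 -0.2033]
bot ztop 0.1692 zmed center 0.1230 c [0.5294 0.0745] r 0.1845 41 mean mid [0.5576 0.0169]
[0.53780419 0.19808326 0.00155318]
[ 0.52272283  0.31998201 -0.00343335]
```

View pics/t.png

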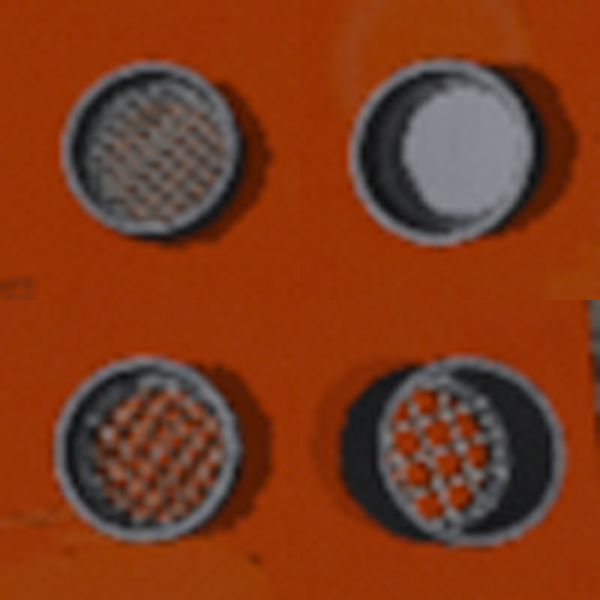

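A = fine sieve (31 mm), B = pan (39 mm, solid floor), C = medium (47 mm), D = coarse (57 mm). First I'll square the tool to the world axes and head for the pan.

{"method": "servo_tool", "body": {
  "deltas": [
    [[-1,-1,0],-0.122,85],
    [[-1,-1,0],-0.122,85],
    [[-1,-1,0],-0.122,85],
    [[-1,-1,0],-0.122,85],
    [[-1,-1,0],-0.122,85],
    [[-1,-1,0],-0.122,85],
    [[-1,-1,0],-0.122,85],
    [[-1,-1,0],-0.122,85]
  ],
  "newtons": 40
}}

```text
clock: 0.77
eef_pos: [0.3262, 0.4078, 0.2314]
orientation: [0.001, 1.0, 0.0, -0.0]
ft_force: [-0.1, 0.7, -0.1]
opening: 0.0844
finger_force: 0.0
```

```bash
python3 - <<'E'
from h import *
hs={"fine":((234,237),.030),"pan":((226,320),.038),"med":((284,305),.046),"coarse":((482,313),.056),"seat":((411,310),.056)}
for n in["top","scene"]:
    d=np.load(f"/tmp/{n}0.npz")["d"];P=pts(n,d)
    for k,((u,v),h) in hs.items():
        c0=ray("top",u,v,h)[:2]
        q=P.reshape(-1,3); q=q[(np.abs(q[:,2]-h)<.005)&(np.linalg.norm(q[:,:2]-c0,axis=1)<.045)]
        print(n,k,"z%.4f"%np.median(q[:,2]),*(lambda c,r,m:(np.round(c,4),round(r,4),m))(*fit(q[:,:2])))
    c0=ray("top",348,304,.015)[:2]; q=P.reshape(-1,3); q=q[np.linalg.norm(q[:,:2]-c0,axis=1)<.05]
    a=q[(q[:,2]>.008)&(q[:,2]<.018)]; b=q[q[:,2]>.034]
    print("lid disc",(a[:,:2].max(0)+a[:,:2].min(0))/2,"knob",b[:,:2].mean(0),len(b),np.ptp(b[:,:2],axis=0))
Z=np.load("/tmp/top0.npz");P=pts("top",Z["d"]);q=P.reshape(-1,3)
for y0,y1 in[(-.35,-.3),(-.2,-.15),(-.1,-.05),(0,.03)]:
    s=q[(q[:,2]>.08)&(q[:,2]<.2)&(q[:,1]>y0)&(q[:,1]<y1)&(q[:,0]>.4)]; print("box x min",np.percentile(s[:,0],1),s[:,2].max())
E
```

```text
top fine z0.0290 [0.5837 0.1535] 0.0296 124
top pan z0.0370 [0.4075 0.1669] 0.0296 135
top med z0.0452 [0.4364 0.0453] 0.0297 131
top coarse z0.0550 [ 0.4135 -0.3625] 0.0297 153
top seat z0.0551 [ 0.4241 -0.2173] 0.0294 150
lid disc [ 0.4355107  -0.09046563] knob [ 0.4354986  -0.09005113] 71 [0.01847101 0.01861526]
scene fine z0.0288 [0.5825 0.1514] 0.0301 62
scene pan z0.0364 [0.4059 0.1648] 0.0296 88
scene med z0.0445 [0.4355 0.0432] 0.0301 85
scene coarse z0.0549 [ 0.4122 -0.3653] 0.0295 164
scene seat z0.0552 [ 0.4224 -0.2199] 0.0297 124
lid disc [ 0.43502474 -0.09250235] knob [ 0.43319413 -0.09328927] 58 [0.02278839 0.0187627 ]
box x min 0.5345448317941578 0.1998815354372408
box x min 0.5338233208984812 0.19998433556879733
box x min 0.5424676670051348 0.1999263772043613
box x min 0.5474311100079163 0.19992636458741456
```

{"method": "servo_tool", "body": {
  "deltas": [
    [[-0.537,-0.807,0],0,85],
    [[-0.537,-0.807,0],0,85],
    [[-0.537,-0.807,0],0,85],
    [[-0.537,-0.807,0],0,85]
  ]
}}

```text
clock: 1.1
eef_pos: [0.4088, 0.2838, 0.2311]
orientation: [0.001, 1.0, -0.001, 0.0]
ft_force: [0.1, 0.0, -0.3]
opening: 0.0853
finger_force: 0.0
```

{"method": "servo_tool", "body": {
  "deltas": [
    [[0,-0.807,0.4],0,85],
    [[0,-0.807,0.4],0,85],
    [[0,-0.807,0.4],0,85],
    [[0,-0.807,0.4],0,85],
    [[0,-0.807,0.4],0,85],
    [[0,-0.807,0.4],0,85]
  ]
}}

```text
clock: 1.6
eef_pos: [0.4069, 0.1669, 0.1713]
orientation: [-0.0, 1.0, 0.0, 0.0]
ft_force: [0.3, 1.7, 0.7]
opening: 0.0852
finger_force: 0.0
```

```bash
cat >> h.py <<'E'
from scipy.spatial.transform import Rotation as Ro
def wrist():
    from bench import manip
    o=manip.get_obs(); p,d=vision.snapshot("wrist"); m=vision.camera_model("wrist"); K=np.array(m["mtx"]); T=np.array(m["T_tool_cam"])
    v,u=np.mgrid[:480,:640]; c=np.stack([(u-K[0,2])/K[0,0]*d,(v-K[1,2])/K[1,1]*d,d],-1)
    W=(c@T[:3,:3].T+T[:3,3])@Ro.from_quat(o["orientation"]).as_matrix().T+o["eef_pos"]; W[d==0]=np.nan
    return p,d,W,o
def ring(W,c0,h,rad=.045):
    q=W.reshape(-1,3); q=q[(np.abs(q[:,2]-h)<.005)&(np.linalg.norm(q[:,:2]-c0,axis=1)<rad)]
    c,r,n=fit(q[:,:2]); return np.round(c,4),round(float(r),4),n,round(float(np.median(q[:,2])),4)
E
python3 - <<'E'
from h import *
p,d,W,o=wrist(); cv2.imwrite("pics/w1.png",p); print(o["eef_pos"],o["clock"]); print(ring(W,[.4067,.166],.038)); 
E
```

```text
[0.4069334  0.16691518 0.17128756] 1.6
(array([0.4076, 0.167 ]), 0.0293, 987, 0.0379)
```

View pics/w1.png

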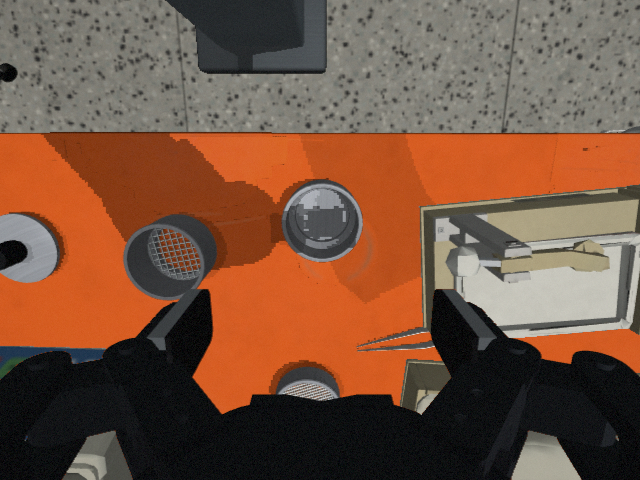

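The wrist view shows the pan at (323,222), and it agrees with the top camera to within 1 mm. Descending to grip.

{"method": "servo_tool", "body": {
  "deltas": [
    [[-0.005,0,0.88],0,85],
    [[-0.005,0,0.88],0,85],
    [[-0.005,0,0.88],0,85],
    [[-0.005,0,0.88],0,85],
    [[-0.005,0,0.88],0,85]
  ]
}}

```text
clock: 2.07
eef_pos: [0.4059, 0.1664, 0.0374]
orientation: [-0.001, 1.0, -0.001, -0.003]
ft_force: [0.5, 1.0, 0.7]
opening: 0.0847
finger_force: 0.0
```

{"method": "servo_tool", "body": {
  "deltas": [
    [[0,0,0.2],0,85],
    [[0,0,0.2],0,85],
    [[0,0,0.2],0,70],
    [[0,0,0.2],0,50],
    [[0,0,0.2],0,50],
    [[0,0,0.2],0,50],
    [[0,0,0.2],0,50],
    [[0,0,0.2],0,50]
  ]
}}

```text
clock: 2.73
eef_pos: [0.4091, 0.1664, 0.012]
orientation: [0.0, 1.0, 0.001, 0.002]
ft_force: [-1.9, 0.3, 7.9]
opening: 0.0611
finger_force: 43.7
```

{"method": "servo_tool", "body": {
  "deltas": [
    [[0,0,-0.3],0,50],
    [[0,0,-0.6],0,50],
    [[0,0,-0.8],0,50],
    [[0,0,-0.9],0,50],
    [[0,0,-0.9],0,50],
    [[0,0,-0.9],0,50]
  ]
}}

```text
clock: 3.23
eef_pos: [0.4083, 0.1658, 0.1466]
orientation: [0.0, 1.0, 0.001, 0.002]
ft_force: [-0.3, 0.5, -1.0]
opening: 0.0611
finger_force: 45.0
```

```bash
python3 - <<'E'
from h import *
p,d,W,o=wrist(); cv2.imwrite("pics/w2.png",p); print(o["eef_pos"],o["opening"],o["ft_force"],o["finger_force"]); e=o["eef_pos"]
q=W.reshape(-1,3); q=q[(np.linalg.norm(q[:,:2]-e[:2],axis=1)<.045)&(q[:,2]<e[2]+.06)&(q[:,2]>e[2]-.02)]
print(np.percentile(q[:,2]-e[2],[2,10,30,50,70,90,98]))
h=np.histogram(q[:,2]-e[2],20);print(h)
E
```

```text
[0.40825647 0.16581485 0.14656841] 0.06106553114448629 [-0.27685858  0.49000373 -1.03036639] 45.00836861087009
[-0.00973736 -0.00899615 -0.00033502  0.01629898  0.02589883  0.05158055
  0.05866515]
(array([6952,  619, 2218, 1925, 1092, 1176, 1402, 1570, 1671, 1747, 5358,
        642,  673,  605,  606,  734,  290,  735,  828, 2135]), array([-0.01114379, -0.00758709, -0.0040304 , -0.00047371,  0.00308298,
        0.00663967,  0.01019637,  0.01375306,  0.01730975,  0.02086644,
        0.02442313,  0.02797983,  0.03153652,  0.03509321,  0.0386499 ,
        0.04220659,  0.04576329,  0.04931998,  0.05287667,  0.05643336,
        0.05999005]))
```

View pics/w2.png

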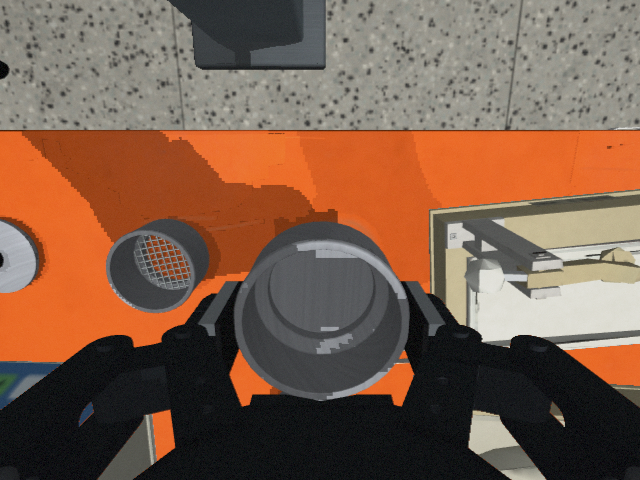

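Pan is held upright in the fingers (rim circle around (323,320)). Carrying it to the shaker.

{"method": "servo_tool", "body": {
  "deltas": [
    [[-0.05,-0.9,0],0,50],
    [[-0.1,-0.9,0],0,50],
    [[-0.1,-0.9,0],0,50],
    [[-0.1,-0.9,0],0,50]
  ]
}}

```text
clock: 3.62
eef_pos: [0.4214, 0.0243, 0.1433]
orientation: [0.004, 1.0, -0.001, -0.001]
ft_force: [0.8, -0.3, -1.7]
opening: 0.0611
finger_force: 45.0
```

{"method": "servo_tool", "body": {
  "deltas": [
    [[0,-0.9,0],0,50],
    [[0,-0.9,0],0,50],
    [[0,-0.9,0],0,50],
    [[0,-0.9,0],0,50]
  ]
}}

```text
clock: 3.95
eef_pos: [0.4208, -0.111, 0.1435]
orientation: [0.004, 1.0, -0.001, -0.001]
ft_force: [-0.3, -0.4, -1.8]
opening: 0.061
finger_force: 45.0
```

{"method": "servo_tool", "body": {
  "deltas": [
    [[0,-0.3,0],0,50],
    [[0,-0.5,0],0,50],
    [[0,-0.7,0],0,50],
    [[0,-0.75,0],0,50],
    [[0,-0.75,0],0,50],
    [[0,-0.75,0],0,50],
    [[0,-0.75,0],0,50]
  ]
}}

```text
clock: 4.53
eef_pos: [0.4218, -0.2154, 0.1435]
orientation: [-0.001, 1.0, 0.001, -0.001]
ft_force: [-0.4, 0.3, -1.0]
opening: 0.0615
finger_force: 45.0
```

```bash
cat >> h.py <<'E'
def hand(W,o,up,rad=.05):
    e=o["eef_pos"]; return ring(W,e[:2],e[2]+up,rad)
E
python3 - <<'E'
from h import *
p,d,W,o=wrist(); print(o["eef_pos"],o["opening"],o["ft_force"]); print(hand(W,o,.026),hand(W,o,.024)); print(ring(W,[.424,-.217],.056))
p,d=vision.snapshot("top"); P=pts("top",d); print(hand(P,o,.026))
E
```

```text
[ 0.42184727 -0.21537909  0.14351871] 0.061489703138504576 [-0.35330862  0.2954684  -1.02825201]
(array([ 0.42  , -0.2157]), 0.0296, 4723, 0.1692) (array([ 0.4199, -0.2157]), 0.0295, 5185, 0.169)
(array([ 0.4238, -0.2183]), 0.029, 598, 0.056)
(array([ 0.421 , -0.2127]), 0.0286, 29, 0.1686)
```

{"method": "servo_tool", "body": {
  "deltas": [
    [[-0.025,-0.016,0.2],0,50],
    [[-0.025,-0.016,0.36],0,50],
    [[-0.025,-0.016,0.4],0,50],
    [[-0.025,-0.016,0.4],0,50],
    [[-0.025,-0.016,0.4],0,50],
    [[-0.025,-0.016,0.4],0,50]
  ]
}}

```text
clock: 5.13
eef_pos: [0.4269, -0.2197, 0.0854]
orientation: [0.0, 1.0, -0.0, 0.001]
ft_force: [0.2, -0.0, -2.4]
opening: 0.0613
finger_force: 45.0
```

```bash
python3 - <<'E'
from h import *
p,d,W,o=wrist(); cv2.imwrite("pics/w3.png",p); print(o["eef_pos"],o["opening"],o["ft_force"]); print(hand(W,o,.025)); print(ring(W,[.424,-.217],.056))
E
```

```text
[ 0.42685416 -0.21969651  0.08540856] 0.06125482868140705 [ 0.20183793 -0.00866837 -2.38688901]
(array([ 0.4248, -0.22  ]), 0.0296, 5007, 0.111)
(array([ 0.424 , -0.2184]), 0.0292, 904, 0.0558)
```

View pics/w3.png

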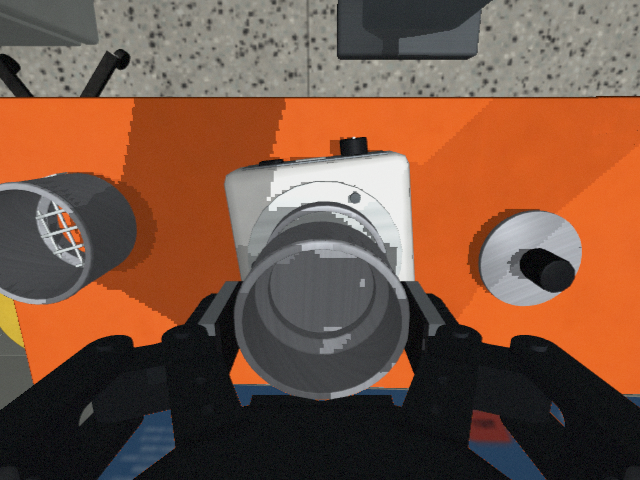

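The pan is above the ring, nearly concentric. Lowering it in.

{"method": "servo_tool", "body": {
  "deltas": [
    [[0.005,0.009,0.0],0,50],
    [[0.005,0.009,0.04],0,50],
    [[0.005,0.009,0.08],0,50],
    [[0.005,0.009,0.11],0,50],
    [[0.005,0.009,0.14],0,50],
    [[0.005,0.009,0.16],0,50],
    [[0.005,0.009,0.175],0,50],
    [[0.005,0.009,0.175],0,50]
  ]
}}

```text
clock: 5.85
eef_pos: [0.4249, -0.2182, 0.059]
orientation: [0.0, 1.0, 0.001, -0.0]
ft_force: [-5.7, 1.8, 16.5]
opening: 0.0616
finger_force: 46.7
```

{"method": "servo_tool", "body": {
  "deltas": [
    [[0,0,0],0,85],
    [[0,0,0],0,85],
    [[0,0,0],0,85],
    [[0,0,0],0,85],
    [[0,0,-0.1],0,85],
    [[0,0,-0.3],0,85],
    [[0,0,-0.6],0,85],
    [[0,0,-0.8],0,85]
  ]
}}

```text
clock: 6.52
eef_pos: [0.425, -0.2185, 0.1796]
orientation: [0.0, 1.0, -0.0, -0.0]
ft_force: [0.4, 1.3, -1.3]
opening: 0.085
finger_force: 0.0
```

{"method": "servo_tool", "body": {
  "deltas": [
    [[0,0,0],0,85],
    [[0,0,0],0,85],
    [[0,0,0],0,85]
  ]
}}

```text
clock: 6.77
eef_pos: [0.4249, -0.2179, 0.1776]
orientation: [0.0, 1.0, 0.0, -0.0]
ft_force: [-0.1, -0.8, -0.1]
opening: 0.0852
finger_force: 0.0
```

```bash
python3 - <<'E'
from h import *
p,d,W,o=wrist(); print(o["eef_pos"],o["opening"],o["ft_force"]); print(ring(W,[.424,-.217],.085))
p,d=vision.snapshot("top"); print(ring(pts("top",d),[.424,-.217],.085))
E
```

```text
[ 0.42486981 -0.21787405  0.17759185] 0.08519040336305568 [-0.13351199 -0.78061705 -0.10684739]
(array([ 0.4236, -0.2186]), 0.0293, 1329, 0.0848)
(array([ 0.4237, -0.2177]), 0.03, 57, 0.0839)
```

Pan seated (rim at 85 mm). Going for the fine sieve.

{"method": "servo_tool", "body": {
  "deltas": [
    [[0,0.9,0],0,85],
    [[0,0.9,0],0,85],
    [[0,0.9,0],0,85],
    [[0,0.9,0],0,85]
  ]
}}

```text
clock: 7.2
eef_pos: [0.4239, -0.0773, 0.1764]
orientation: [-0.003, 1.0, 0.001, -0.002]
ft_force: [0.0, -0.0, -0.3]
opening: 0.085
finger_force: 0.0
```

{"method": "servo_tool", "body": {
  "deltas": [
    [[0,0.9,0],0,85],
    [[0,0.9,0],0,85],
    [[0,0.9,0],0,85],
    [[0,0.9,0],0,85]
  ]
}}

```text
clock: 7.53
eef_pos: [0.4242, 0.0577, 0.1768]
orientation: [-0.004, 1.0, 0.001, -0.001]
ft_force: [0.3, -0.1, 0.1]
opening: 0.0853
finger_force: 0.0
```

{"method": "servo_tool", "body": {
  "deltas": [
    [[-0.2,0.676,0],0,85],
    [[-0.5,0.676,0],0,85],
    [[-0.8,0.676,0],0,85],
    [[-0.8,0.676,0],0,85],
    [[-0.8,0.676,0],0,85]
  ]
}}

```text
clock: 7.95
eef_pos: [0.5508, 0.1562, 0.176]
orientation: [-0.001, 1.0, 0.0, 0.001]
ft_force: [-0.2, 0.3, 0.8]
opening: 0.0854
finger_force: 0.0
```

{"method": "servo_tool", "body": {
  "deltas": [
    [[-0.25,0,0.4],0,85],
    [[-0.25,0,0.4],0,85],
    [[-0.25,0,0.4],0,85],
    [[-0.25,0,0.4],0,85],
    [[-0.25,0,0.4],0,85]
  ]
}}

```text
clock: 8.37
eef_pos: [0.5823, 0.1526, 0.1178]
orientation: [0.0, 1.0, -0.0, -0.001]
ft_force: [1.1, 0.2, -0.4]
opening: 0.0848
finger_force: 0.0
```

```bash
python3 - <<'E'
from h import *
p,d,W,o=wrist(); print(o["eef_pos"],o["opening"],o["ft_force"]); print(ring(W,[.5837,.1535],.03))
E
```

```text
[0.58227964 0.15264319 0.11776437] 0.08477655722816102 [ 1.09804979  0.17633848 -0.37956944]
(array([0.5844, 0.1532]), 0.0293, 1397, 0.0298)
```

{"method": "servo_tool", "body": {
  "deltas": [
    [[-0.012,0.004,0.3],0,85],
    [[-0.012,0.004,0.55],0,85],
    [[-0.012,0.004,0.735],0,85],
    [[-0.012,0.004,0.735],0,85],
    [[-0.012,0.004,0.735],0,85],
    [[-0.012,0.004,0.735],0,50],
    [[-0.012,0.004,0.735],0,50],
    [[-0.012,0.004,0.735],0,50]
  ]
}}

```text
clock: 9.08
eef_pos: [0.5869, 0.1543, 0.0115]
orientation: [0.0, 1.0, 0.001, 0.002]
ft_force: [-1.0, -0.7, 7.3]
opening: 0.0619
finger_force: 42.3
```

{"method": "servo_tool", "body": {
  "deltas": [
    [[0,0,0],0,50],
    [[0,0,0],0,50],
    [[0,0,0],0,50],
    [[0,0,-0.2],0,50],
    [[0,0,-0.5],0,50],
    [[0,0,-0.8],0,50],
    [[0,0,-0.9],0,50],
    [[0,0,-0.9],0,50]
  ]
}}

```text
clock: 9.75
eef_pos: [0.5893, 0.1549, 0.1514]
orientation: [0.0, 1.0, 0.002, 0.007]
ft_force: [0.3, -0.2, -0.8]
opening: 0.0616
finger_force: 44.5
```

```bash
python3 - <<'E'
from h import *
p,d,W,o=wrist(); cv2.imwrite("pics/w4.png",p); print(o["eef_pos"],o["opening"],o["ft_force"]); 
for u in(.015,.02,.025): print(hand(W,o,u))
E
```

```text
[0.58925126 0.15486136 0.15143534] 0.06159444580761287 [ 0.32372027 -0.15367951 -0.8304144 ]
(array([0.586 , 0.1544]), 0.0295, 4940, 0.1691)
(array([0.5863, 0.1544]), 0.0297, 4002, 0.1697)
(array([0.5854, 0.1544]), 0.0319, 871, 0.1767)
```

View pics/w4.png

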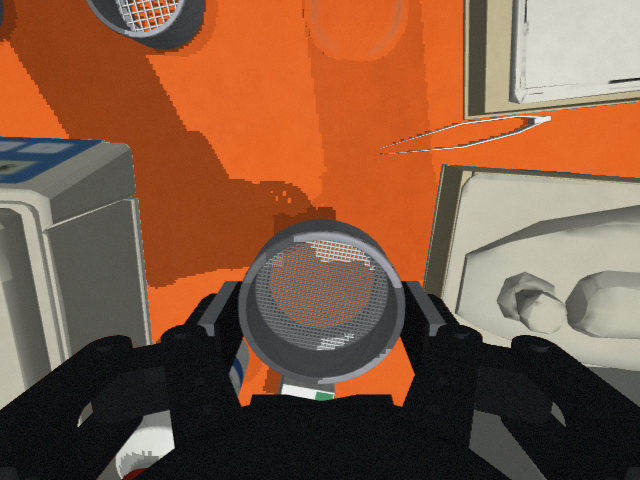

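Fine sieve is held level (gauze visible, rim about (322,300)). Carrying it to the tower, moving along x first to clear the centrifuge.

{"method": "servo_tool", "body": {
  "deltas": [
    [[0.3,0,0],0,50],
    [[0.6,0,0],0,50],
    [[0.9,-0.1,0],0,50],
    [[1,-0.3,0],0,50],
    [[1,-0.3,0],0,50]
  ]
}}

```text
clock: 10.22
eef_pos: [0.4272, 0.1038, 0.1414]
orientation: [0.001, 1.0, -0.002, -0.004]
ft_force: [-1.0, -1.3, -0.6]
opening: 0.0619
finger_force: 44.5
```

{"method": "servo_tool", "body": {
  "deltas": [
    [[0.084,-0.9,0],0,50],
    [[0.084,-0.9,0],0,50],
    [[0.084,-0.9,0],0,50],
    [[0.084,-0.9,0],0,50]
  ]
}}

```text
clock: 10.55
eef_pos: [0.4206, -0.0322, 0.1428]
orientation: [0.004, 1.0, -0.001, -0.0]
ft_force: [-0.1, -0.1, -0.7]
opening: 0.0614
finger_force: 44.5
```

{"method": "servo_tool", "body": {
  "deltas": [
    [[0,-0.9,0],0,50],
    [[0,-0.9,0],0,50],
    [[0,-0.9,0],0,50],
    [[0,-0.9,0],0,50]
  ]
}}

```text
clock: 10.88
eef_pos: [0.4213, -0.168, 0.1432]
orientation: [0.005, 1.0, -0.002, 0.001]
ft_force: [-0.1, 0.9, -0.2]
opening: 0.0617
finger_force: 44.5
```

{"method": "servo_tool", "body": {
  "deltas": [
    [[0,-0.25,0],0,50],
    [[0,-0.38,0.1],0,50],
    [[0,-0.38,0.2],0,50],
    [[0,-0.38,0.25],0,50],
    [[0,-0.38,0.25],0,50],
    [[0,-0.38,0.25],0,50]
  ]
}}

```text
clock: 11.38
eef_pos: [0.4217, -0.2173, 0.105]
orientation: [-0.0, 1.0, 0.0, -0.001]
ft_force: [0.1, 0.4, -1.6]
opening: 0.0616
finger_force: 44.5
```

```bash
python3 - <<'E'
from h import *
p,d,W,o=wrist(); print(o["eef_pos"],o["opening"],o["ft_force"]); print(hand(W,o,.0175),ring(W,[.4237,-.2184],.085))
E
```

```text
[ 0.42165921 -0.21733869  0.10498357] 0.0616149521270836 [ 0.0723451   0.39242537 -1.55694928]
(array([ 0.4187, -0.2177]), 0.0295, 4421, 0.1232) (array([ 0.4248, -0.2185]), 0.0316, 124, 0.0837)
```

{"method": "servo_tool", "body": {
  "deltas": [
    [[-0.033,-0.005,0],0,50],
    [[-0.033,-0.005,0],0,50],
    [[-0.033,-0.005,0],0,50],
    [[-0.033,-0.005,0],0,50]
  ]
}}

```text
clock: 11.77
eef_pos: [0.4273, -0.2188, 0.1057]
orientation: [-0.0, 1.0, -0.0, 0.0]
ft_force: [-0.0, -0.7, -1.6]
opening: 0.0614
finger_force: 44.5
```

```bash
python3 - <<'E'
from h import *
p,d,W,o=wrist(); print(o["eef_pos"],o["opening"],o["ft_force"]); print(hand(W,o,.0175))
E
```

```text
[ 0.4272848  -0.2188205   0.10567931] 0.06142360780902164 [-0.04476561 -0.68755667 -1.58580434]
(array([ 0.4243, -0.2191]), 0.0295, 4430, 0.1238)
```

{"method": "servo_tool", "body": {
  "deltas": [
    [[0.004,0.005,0.03],0,50],
    [[0.004,0.005,0.06],0,50],
    [[0.004,0.005,0.08],0,50],
    [[0.004,0.005,0.1],0,50],
    [[0.004,0.005,0.11],0,50],
    [[0.004,0.005,0.12],0,50],
    [[0.004,0.005,0.125],0,50],
    [[0.004,0.005,0.125],0,50]
  ]
}}

```text
clock: 12.48
eef_pos: [0.4261, -0.2183, 0.0874]
orientation: [0.0, 1.0, 0.0, -0.0]
ft_force: [-3.9, 1.9, 10.7]
opening: 0.0618
finger_force: 45.6
```

{"method": "servo_tool", "body": {
  "deltas": [
    [[0,0,0],0,85],
    [[0,0,0],0,85],
    [[0,0,0],0,85],
    [[0,0,0],0,85],
    [[0,0,-0.1],0,85],
    [[0,0,-0.3],0,85],
    [[0,0,-0.6],0,85],
    [[0,0,-0.7],0,85]
  ]
}}

```text
clock: 13.15
eef_pos: [0.4277, -0.2193, 0.1951]
orientation: [0.001, 1.0, -0.001, 0.002]
ft_force: [0.8, -0.3, 1.1]
opening: 0.085
finger_force: 0.0
```

{"method": "servo_tool", "body": {
  "deltas": [
    [[0,0,0],0,85],
    [[0,0,0],0,85],
    [[0,0,0],0,85]
  ]
}}

```text
clock: 13.4
eef_pos: [0.4258, -0.2179, 0.1908]
orientation: [0.0, 1.0, 0.0, -0.001]
ft_force: [-0.2, 0.5, 0.2]
opening: 0.0849
finger_force: 0.0
```

```bash
python3 - <<'E'
from h import *
p,d,W,o=wrist(); print(o["eef_pos"],o["opening"],o["ft_force"]); print(ring(W,[.424,-.217],.106))
E
```

```text
[ 0.42575388 -0.21786676  0.19077488] 0.08491086688398117 [-0.17724236  0.47060703  0.15695261]
(array([ 0.4237, -0.2186]), 0.0292, 1437, 0.1058)
```

Fine sieve home (rim at 106 mm). Medium sieve next.

{"method": "servo_tool", "body": {
  "deltas": [
    [[-0.07,0.9,0],0,85],
    [[-0.07,0.9,0],0,85],
    [[-0.07,0.9,0],0,85],
    [[-0.07,0.9,0],0,85]
  ]
}}

```text
clock: 13.78
eef_pos: [0.4361, -0.0771, 0.1899]
orientation: [-0.003, 1.0, 0.001, -0.002]
ft_force: [0.4, 0.1, -0.2]
opening: 0.0849
finger_force: 0.0
```

{"method": "servo_tool", "body": {
  "deltas": [
    [[0,0.854,0.1],0,85],
    [[0,0.854,0.3],0,85],
    [[0,0.854,0.47],0,85],
    [[0,0.854,0.47],0,85],
    [[0,0.854,0.47],0,85],
    [[0,0.854,0.47],0,85],
    [[0,0.854,0.47],0,85]
  ]
}}

```text
clock: 14.37
eef_pos: [0.4368, 0.0438, 0.1206]
orientation: [0.001, 1.0, -0.0, -0.001]
ft_force: [0.6, -0.6, -0.5]
opening: 0.0851
finger_force: 0.0
```

```bash
python3 - <<'E'
from h import *
p,d,W,o=wrist(); print(o["eef_pos"],o["opening"],o["ft_force"]); print(ring(W,[.4364,.0453],.046))
E
```

```text
[0.43680013 0.04384601 0.12064596] 0.08508270805333507 [ 0.57704761 -0.5982553  -0.51136083]
(array([0.4368, 0.0451]), 0.0293, 1572, 0.0459)
```

{"method": "servo_tool", "body": {
  "deltas": [
    [[0,0.008,0.3],0,85],
    [[0,0.008,0.55],0,85],
    [[0,0.008,0.69],0,85],
    [[0,0.008,0.69],0,85],
    [[0,0.008,0.69],0,85],
    [[0,0.008,0.69],0,50],
    [[0,0.008,0.69],0,50],
    [[0,0.008,0.69],0,50]
  ]
}}

```text
clock: 15.08
eef_pos: [0.4387, 0.0458, 0.0199]
orientation: [0.001, 1.0, 0.0, 0.002]
ft_force: [-1.5, -0.9, 7.4]
opening: 0.0623
finger_force: 41.8
```

{"method": "servo_tool", "body": {
  "deltas": [
    [[0,0,0],0,50],
    [[0,0,0],0,50],
    [[0,0,0],0,50],
    [[0,0,-0.2],0,50],
    [[0,0,-0.5],0,50],
    [[0,0,-0.8],0,50],
    [[0,0,-1],0,50],
    [[0,0,-1],0,50]
  ]
}}

```text
clock: 15.75
eef_pos: [0.4419, 0.0467, 0.1758]
orientation: [0.001, 1.0, 0.002, 0.008]
ft_force: [2.2, 0.3, -0.4]
opening: 0.0619
finger_force: 44.6
```

```bash
python3 - <<'E'
from h import *
p,d,W,o=wrist(); cv2.imwrite("pics/w5.png",p); print(o["eef_pos"],o["opening"],o["ft_force"]); 
for u in(.025,.03): print(hand(W,o,u))
E
```

```text
[0.44186802 0.04667422 0.17578892] 0.06189843966778375 [ 2.2058115   0.33960332 -0.41429476]
(array([0.4391, 0.0463]), 0.0295, 4975, 0.2014)
(array([0.4398, 0.0462]), 0.0301, 3449, 0.2021)
```

{"method": "servo_tool", "body": {
  "deltas": [
    [[0.083,-0.9,0],0,50],
    [[0.083,-0.9,0],0,50],
    [[0.083,-0.9,0],0,50],
    [[0.083,-0.9,0],0,50]
  ]
}}

```text
clock: 16.13
eef_pos: [0.4228, -0.0948, 0.1679]
orientation: [0.004, 1.0, -0.001, 0.0]
ft_force: [0.3, 0.0, -0.5]
opening: 0.0623
finger_force: 44.5
```

{"method": "servo_tool", "body": {
  "deltas": [
    [[0,-0.4,0],0,50],
    [[0,-0.7,0],0,50],
    [[0,-0.86,0],0,50],
    [[0,-0.86,0.12],0,50],
    [[0,-0.86,0.2],0,50],
    [[0,-0.86,0.2],0,50],
    [[0,-0.86,0.2],0,50]
  ]
}}

```text
clock: 16.72
eef_pos: [0.4235, -0.2176, 0.1371]
orientation: [0.0, 1.0, 0.0, -0.001]
ft_force: [0.3, -0.4, -0.5]
opening: 0.0619
finger_force: 44.5
```

```bash
python3 - <<'E'
from h import *
p,d,W,o=wrist(); print(o["eef_pos"],o["opening"],o["ft_force"]); print(hand(W,o,.0255))
E
```

```text
[ 0.42345494 -0.21759335  0.13705254] 0.061948847716815504 [ 0.32538165 -0.38270593 -0.49690004]
(array([ 0.4212, -0.2179]), 0.0295, 4772, 0.1628)
```

{"method": "servo_tool", "body": {
  "deltas": [
    [[-0.016,-0.004,0],0,50],
    [[-0.016,-0.004,0],0,50],
    [[-0.016,-0.004,0.03],0,50],
    [[-0.016,-0.004,0.05],0,50]
  ]
}}

```text
clock: 17.1
eef_pos: [0.4272, -0.2183, 0.1302]
orientation: [-0.0, 1.0, -0.0, 0.001]
ft_force: [-1.1, -0.0, -1.4]
opening: 0.0622
finger_force: 44.6
```

```bash
python3 - <<'E'
from h import *
p,d,W,o=wrist(); print(o["eef_pos"],o["opening"],o["ft_force"]); print(hand(W,o,.0255))
E
```

```text
[ 0.42715983 -0.21826383  0.13016945] 0.06223333581800345 [-1.0596623  -0.04997299 -1.42646996]
(array([ 0.4248, -0.2186]), 0.0295, 4805, 0.1559)
```

{"method": "servo_tool", "body": {
  "deltas": [
    [[0.005,0,0.01],0,50],
    [[0.005,0,0.03],0,50],
    [[0.005,0,0.05],0,50],
    [[0.005,0,0.065],0,50],
    [[0.005,0,0.08],0,50],
    [[0.005,0,0.09],0,50],
    [[0.005,0,0.09],0,50]
  ]
}}

```text
clock: 17.73
eef_pos: [0.4259, -0.2186, 0.1169]
orientation: [0.0, 1.0, 0.0, -0.0]
ft_force: [-2.1, 1.3, 4.8]
opening: 0.0622
finger_force: 45.0
```

{"method": "servo_tool", "body": {
  "deltas": [
    [[0,0,0],0,85],
    [[0,0,0],0,85],
    [[0,0,0],0,85],
    [[0,0,0],0,85],
    [[0,0,-0.1],0,85],
    [[0,0,-0.3],0,85],
    [[0,0,-0.6],0,85],
    [[0,0,-0.7],0,85]
  ]
}}

```text
clock: 18.4
eef_pos: [0.4275, -0.2195, 0.2253]
orientation: [0.001, 1.0, -0.001, 0.002]
ft_force: [0.5, -0.2, 1.1]
opening: 0.0851
finger_force: 0.0
```

{"method": "servo_tool", "body": {
  "deltas": [
    [[0,0,0],0,85],
    [[0,0,0],0,85],
    [[0,0,0],0,85]
  ]
}}

```text
clock: 18.65
eef_pos: [0.4254, -0.2181, 0.2207]
orientation: [0.0, 1.0, 0.0, -0.001]
ft_force: [-0.6, 0.3, -0.9]
opening: 0.0849
finger_force: 0.0
```

```bash
python3 - <<'E'
from h import *
p,d,W,o=wrist(); cv2.imwrite("pics/w6.png",p); print(o["eef_pos"],o["opening"],o["ft_force"]); print(ring(W,[.424,-.217],.143),ring(W,[.4135,-.3625],.056))
E
```

```text
[ 0.42543345 -0.2181347   0.22074345] 0.0849328447237691 [-0.59362005  0.2561388  -0.88553873]
(array([ 0.4241, -0.2188]), 0.0293, 1519, 0.1428) (array([ 0.4141, -0.3628]), 0.0295, 975, 0.0557)
```

View pics/w6.png

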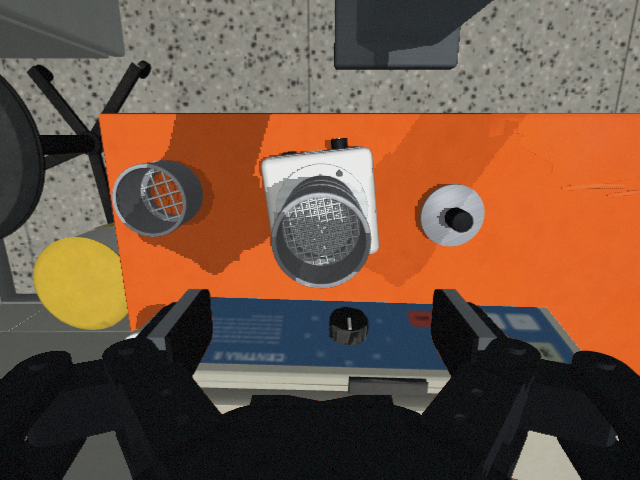

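Tower of three at (320,240) looks right, and the medium rim measures 142.8 mm. Coarse sieve is at (158,198).

{"method": "servo_tool", "body": {
  "deltas": [
    [[0.075,-0.965,0],0,85],
    [[0.075,-0.965,0],0,85],
    [[0.075,-0.965,0],0,85],
    [[0.075,-0.965,0.2],0,85],
    [[0.075,-0.965,0.4],0,85],
    [[0.075,-0.965,0.6],0,85],
    [[0.075,-0.965,0.6],0,85],
    [[0.075,-0.965,0.6],0,85]
  ]
}}

```text
clock: 19.37
eef_pos: [0.4131, -0.3623, 0.1293]
orientation: [0.0, 1.0, 0.001, -0.003]
ft_force: [0.5, -0.5, -0.2]
opening: 0.085
finger_force: 0.0
```

```bash
python3 - <<'E'
from h import *
p,d,W,o=wrist(); print(o["eef_pos"],o["opening"],o["ft_force"]); print(ring(W,[.4141,-.3625],.056))
E
```

```text
[ 0.41308059 -0.36227551  0.12929811] 0.08504286053002084 [ 0.47348984 -0.53597797 -0.22039007]
(array([ 0.4136, -0.364 ]), 0.0293, 1571, 0.0558)
```

{"method": "servo_tool", "body": {
  "deltas": [
    [[-0.004,-0.008,0.3],0,85],
    [[-0.004,-0.008,0.55],0,85],
    [[-0.004,-0.008,0.71],0,85],
    [[-0.004,-0.008,0.71],0,85],
    [[-0.004,-0.008,0.71],0,85],
    [[-0.004,-0.008,0.71],0,50],
    [[-0.004,-0.008,0.71],0,50],
    [[-0.004,-0.008,0.71],0,50]
  ]
}}

```text
clock: 20.08
eef_pos: [0.4171, -0.3658, 0.0282]
orientation: [0.0, 1.0, -0.001, 0.002]
ft_force: [-1.2, 1.1, 7.8]
opening: 0.0626
finger_force: 42.4
```

{"method": "servo_tool", "body": {
  "deltas": [
    [[0,0,0],0,50],
    [[0,0,0],0,50],
    [[0,0,0],0,50],
    [[0,0,-0.2],0,50],
    [[0,0,-0.5],0,50],
    [[0,0,-0.8],0,50],
    [[0,0,-1],0,50],
    [[0,0,-1],0,50]
  ]
}}

```text
clock: 20.75
eef_pos: [0.4191, -0.3682, 0.1845]
orientation: [0.001, 1.0, -0.004, 0.007]
ft_force: [0.7, -1.7, -0.9]
opening: 0.0624
finger_force: 44.5
```

{"method": "servo_tool", "body": {
  "deltas": [
    [[0,0,-0.3],0,50],
    [[0,0,-0.3],0,50],
    [[0,0,-0.3],0,50],
    [[0,0,-0.3],0,50]
  ]
}}

```text
clock: 21.08
eef_pos: [0.4155, -0.3644, 0.221]
orientation: [0.0, 1.0, -0.0, 0.001]
ft_force: [0.0, -0.4, -1.0]
opening: 0.0624
finger_force: 44.7
```

```bash
python3 - <<'E'
from h import *
p,d,W,o=wrist(); cv2.imwrite("pics/w7.png",p); print(o["eef_pos"],o["opening"],o["ft_force"]); 
for u in(.03,.034): print(hand(W,o,u))
E
```

```text
[ 0.4154594  -0.36443776  0.22101691] 0.062440256525887285 [ 0.00979411 -0.38571754 -1.04439407]
(array([ 0.412 , -0.3647]), 0.0298, 4222, 0.2488)
(array([ 0.4113, -0.3647]), 0.0322, 1059, 0.2547)
```

{"method": "servo_tool", "body": {
  "deltas": [
    [[-0.078,0.3,0],0,50],
    [[-0.078,0.6,0],0,50],
    [[-0.078,0.85,0],0,50],
    [[-0.078,0.973,0.1],0,50],
    [[-0.078,0.973,0.2],0,50],
    [[-0.078,0.973,0.23],0,50],
    [[-0.078,0.973,0.23],0,50],
    [[-0.078,0.973,0.23],0,50]
  ]
}}

```text
clock: 21.8
eef_pos: [0.4267, -0.2195, 0.1852]
orientation: [0.001, 1.0, -0.0, -0.001]
ft_force: [-0.3, 0.3, -0.7]
opening: 0.0623
finger_force: 44.7
```

```bash
python3 - <<'E'
from h import *
p,d,W,o=wrist(); print(o["eef_pos"],o["opening"],o["ft_force"]); print(hand(W,o,.028))
E
```

```text
[ 0.42667259 -0.21953621  0.18522924] 0.06227162978430375 [-0.27252959  0.25802378 -0.65859592]
(array([ 0.4229, -0.2199]), 0.0295, 4725, 0.2128)
```

{"method": "servo_tool", "body": {
  "deltas": [
    [[-0.005,0.007,0.03],0,50],
    [[-0.005,0.007,0.06],0,50],
    [[-0.005,0.007,0.08],0,50],
    [[-0.005,0.007,0.1],0,50],
    [[-0.005,0.007,0.12],0,50],
    [[-0.005,0.007,0.14],0,50],
    [[-0.005,0.007,0.156],0,50],
    [[-0.005,0.007,0.156],0,50]
  ]
}}

```text
clock: 22.52
eef_pos: [0.4281, -0.2177, 0.1623]
orientation: [0.0, 1.0, -0.0, 0.0]
ft_force: [0.7, -0.2, 0.1]
opening: 0.0623
finger_force: 44.8
```

{"method": "servo_tool", "body": {
  "deltas": [
    [[0.005,0,0.007],0,50],
    [[0.005,0,0.01],0,50],
    [[0.005,0,0.01],0,50]
  ]
}}

```text
clock: 22.77
eef_pos: [0.4282, -0.2178, 0.1621]
orientation: [0.0, 1.0, -0.0, 0.001]
ft_force: [-1.4, 2.1, 11.3]
opening: 0.0624
finger_force: 45.8
```

{"method": "servo_tool", "body": {
  "deltas": [
    [[0,0,0],0,85],
    [[0,0,0],0,85],
    [[0,0,0],0,85],
    [[0,0,0],0,85],
    [[0,0,-0.1],0,85],
    [[0,0,-0.3],0,85],
    [[0,0,-0.6],0,85],
    [[0,0,-0.7],0,85]
  ]
}}

```text
clock: 23.43
eef_pos: [0.4283, -0.2185, 0.2694]
orientation: [0.001, 1.0, -0.001, 0.002]
ft_force: [0.9, -0.7, 0.0]
opening: 0.0851
finger_force: 0.0
```

{"method": "servo_tool", "body": {
  "deltas": [
    [[0,0,0],0,85],
    [[0,0,0],0,85],
    [[0,0,0],0,85]
  ]
}}

```text
clock: 23.68
eef_pos: [0.4264, -0.2171, 0.2646]
orientation: [0.0, 1.0, 0.0, -0.001]
ft_force: [-0.2, -0.1, -1.0]
opening: 0.0851
finger_force: 0.0
```

```bash
cat >> h.py <<'E'
def disc(W,c0,lo,hi,rad=.04):
    q=W.reshape(-1,3); q=q[(q[:,2]>lo)&(q[:,2]<hi)&(np.linalg.norm(q[:,:2]-c0,axis=1)<rad)]
    h=cv2.minEnclosingCircle(q[:,:2].astype(np.float32)*1000)
    return np.round(q.mean(0),4),np.round((q[:,:2].min(0)+q[:,:2].max(0))/2,4),np.round(np.ptp(q[:,:2],axis=0),4),np.round(h[0],1),round(h[1],1),len(q)
E
python3 - <<'E'
from h import *
p,d,W,o=wrist(); print(o["eef_pos"],o["opening"],o["ft_force"]); print(ring(W,[.424,-.217],.190)); print(disc(W,[.435,-.0905],.036,.045),disc(W,[.435,-.0905],.008,.018))
E
```

```text
[ 0.42639386 -0.21711209  0.26463898] 0.08508531873000365 [-0.22034273 -0.10693393 -0.96825652]
(array([ 0.4247, -0.218 ]), 0.0293, 1549, 0.1898)
(array([ 0.4363, -0.0918,  0.0398]), array([ 0.4365, -0.0918]), array([0.0193, 0.0191]), array([436.7, -91.4]), 9.9, 300) (array([ 0.435 , -0.0931,  0.0147]), array([ 0.4367, -0.0911]), array([0.0611, 0.0616]), array([436.3, -90.8]), 31.4, 2128)
```

Coarse sieve home (rim at 189.8 mm). Now the lid.

{"method": "servo_tool", "body": {
  "deltas": [
    [[-0.067,0.84,0],0,85],
    [[-0.067,0.84,0],0,85],
    [[-0.067,0.84,0],0,85],
    [[-0.067,0.84,0],0,85],
    [[-0.067,0.84,0.3],0,70],
    [[-0.067,0.84,0.6],0,60],
    [[-0.067,0.84,0.8],0,50],
    [[-0.067,0.84,0.8],0,50]
  ]
}}

```text
clock: 24.4
eef_pos: [0.4312, -0.0908, 0.1389]
orientation: [0.0, 1.0, 0.0, -0.008]
ft_force: [-1.5, 0.5, -0.2]
opening: 0.05
finger_force: 0.0
```

{"method": "servo_tool", "body": {
  "deltas": [
    [[0,0,0.2],0,50],
    [[0,0,0.2],0,50],
    [[0,0,0.2],0,50],
    [[0,0,0.2],0,50]
  ]
}}

```text
clock: 24.73
eef_pos: [0.438, -0.0918, 0.1171]
orientation: [0.0, 1.0, -0.0, 0.001]
ft_force: [0.5, 0.3, -0.6]
opening: 0.05
finger_force: 0.0
```

```bash
python3 - <<'E'
from h import *
p,d,W,o=wrist(); print(o["eef_pos"],o["opening"],o["ft_force"]); print(disc(W,[.4365,-.0905],.036,.045),disc(W,[.4365,-.0905],.008,.018))
E
```

```text
[ 0.43802176 -0.09183214  0.1171431 ] 0.0499742889488912 [ 0.47635935  0.25864804 -0.60074559]
(array([ 0.4359, -0.091 ,  0.0399]), array([ 0.4362, -0.0908]), array([0.019 , 0.0194]), array([436.4, -90.9]), 9.9, 762) (array([ 0.4342, -0.0911,  0.0147]), array([ 0.4366, -0.091 ]), array([0.0619, 0.0612]), array([436.7, -91. ]), 31.1, 5158)
```

{"method": "servo_tool", "body": {
  "deltas": [
    [[0.006,0.006,0.25],0,50],
    [[0.006,0.006,0.48],0,50],
    [[0.006,0.006,0.6],0,50],
    [[0.006,0.006,0.645],0,50],
    [[0.006,0.006,0.645],0,50],
    [[0.006,0.006,0.645],0,10],
    [[0.006,0.006,0.645],0,10],
    [[0.006,0.006,0.645],0,10]
  ]
}}

```text
clock: 25.45
eef_pos: [0.4378, -0.0908, 0.0207]
orientation: [0.0, 1.0, -0.0, 0.002]
ft_force: [-1.0, -0.5, 6.9]
opening: 0.0184
finger_force: 38.8
```

{"method": "servo_tool", "body": {
  "deltas": [
    [[0,0,0],0,10],
    [[0,0,0],0,10],
    [[0,0,0],0,10]
  ]
}}

```text
clock: 25.7
eef_pos: [0.4377, -0.0908, 0.0207]
orientation: [0.0, 1.0, -0.0, 0.002]
ft_force: [-1.6, 0.8, 5.9]
opening: 0.0181
finger_force: 38.9
```

{"method": "servo_tool", "body": {
  "deltas": [
    [[0,0,-0.2],0,10],
    [[0,0,-0.45],0,10],
    [[0,0,-0.7],0,10],
    [[0,0,-1],0,10],
    [[0,0,-1],0,10]
  ]
}}

```text
clock: 26.12
eef_pos: [0.4407, -0.0914, 0.1764]
orientation: [0.001, 1.0, -0.0, 0.007]
ft_force: [1.2, 0.7, -0.9]
opening: 0.0182
finger_force: 39.5
```

{"method": "servo_tool", "body": {
  "deltas": [
    [[0,0,-0.3],0,10],
    [[0,0,-0.5],0,10],
    [[0,0,-0.55],0,10],
    [[0,0,-0.55],0,10],
    [[0,0,-0.55],0,10],
    [[0,0,-0.55],0,10]
  ]
}}

```text
clock: 26.62
eef_pos: [0.4352, -0.0904, 0.2501]
orientation: [0.0, 1.0, 0.0, -0.001]
ft_force: [-1.1, 0.2, -0.9]
opening: 0.0181
finger_force: 39.5
```

```bash
python3 - <<'E'
from h import *
p,d,W,o=wrist(); cv2.imwrite("pics/w8.png",p); e=o["eef_pos"]; print(e,o["opening"],o["ft_force"]); 
print(disc(W,e[:2]+[-.001,0],e[2]-.016,e[2]-.001)); print(ring(W,[.4247,-.218],.19))
E
```

```text
[ 0.43518193 -0.09043746  0.25010885] 0.01811461951428916 [-1.10842921  0.24496344 -0.93278069]
(array([ 0.4223, -0.0907,  0.244 ]), array([ 0.434 , -0.0908]), array([0.0623, 0.0616]), array([434.1, -90.5]), 31.3, 7963)
(array([ 0.425 , -0.2168]), 0.0294, 2273, 0.1896)
```

View pics/w8.png

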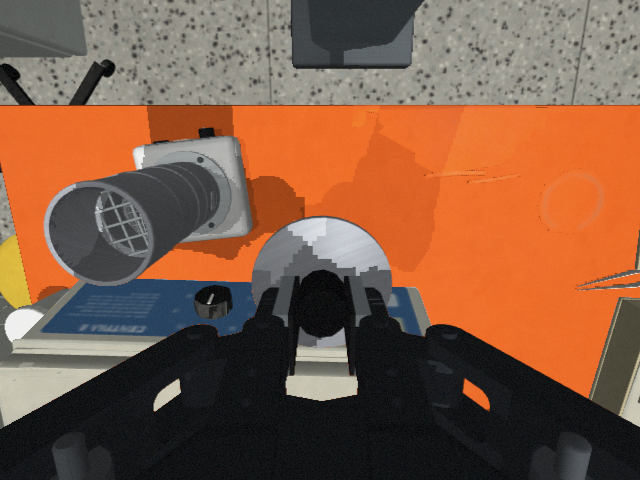

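Lid is gripped level by the knob, tower at (100,230). Moving it over.

{"method": "servo_tool", "body": {
  "deltas": [
    [[0.061,-0.25,0],0,10],
    [[0.061,-0.5,0],0,10],
    [[0.061,-0.7,0],0,10],
    [[0.061,-0.845,0],0,10],
    [[0.061,-0.845,0.1],0,10],
    [[0.061,-0.845,0.16],0,10],
    [[0.061,-0.845,0.16],0,10],
    [[0.061,-0.845,0.16],0,10]
  ]
}}

```text
clock: 27.33
eef_pos: [0.4263, -0.2162, 0.226]
orientation: [-0.0, 1.0, 0.001, -0.002]
ft_force: [0.6, -0.6, -0.3]
opening: 0.018
finger_force: 39.6
```

```bash
python3 - <<'E'
from h import *
p,d,W,o=wrist(); cv2.imwrite("pics/w9.png",p); e=o["eef_pos"]; print(e,o["opening"],o["ft_force"]); 
print(disc(W,e[:2]+[-.001,0],e[2]-.012,e[2]-.001))
E
```

```text
[ 0.42629043 -0.21624814  0.22597161] 0.01802080616927577 [ 0.61984178 -0.62718979 -0.25512233]
(array([ 0.4134, -0.2165,  0.2199]), array([ 0.4252, -0.2167]), array([0.0623, 0.0616]), array([ 425.2, -216.5]), 31.2, 7945)
```

{"method": "servo_tool", "body": {
  "deltas": [
    [[0.002,-0.007,0.03],0,10],
    [[0.002,-0.007,0.06],0,10],
    [[0.002,-0.007,0.09],0,10],
    [[0.002,-0.007,0.11],0,10],
    [[0.002,-0.007,0.13],0,10],
    [[0.002,-0.007,0.15],0,10],
    [[0.002,-0.007,0.166],0,10],
    [[0.002,-0.007,0.166],0,10]
  ]
}}

```text
clock: 28.05
eef_pos: [0.4265, -0.2183, 0.202]
orientation: [0.0, 1.0, 0.0, -0.0]
ft_force: [-0.8, -0.3, -1.3]
opening: 0.0182
finger_force: 39.6
```

{"method": "servo_tool", "body": {
  "deltas": [
    [[0,0,0.007],0,10],
    [[0,0,0.014],0,10],
    [[0,0,0.014],0,10]
  ]
}}

```text
clock: 28.3
eef_pos: [0.4275, -0.2188, 0.2017]
orientation: [0.0, 1.0, -0.0, 0.001]
ft_force: [-2.5, 0.8, 7.2]
opening: 0.0185
finger_force: 40.4
```

Contact at the expected height. Releasing and backing off.

{"method": "servo_tool", "body": {
  "deltas": [
    [[0,0,0],0,50],
    [[0,0,0],0,50],
    [[0,0,0],0,50],
    [[0,0,0],0,50],
    [[0,0,-0.1],0,50],
    [[0,0,-0.3],0,50],
    [[0,0,-0.5],0,50],
    [[0,0,-0.6],0,50]
  ]
}}

```text
clock: 28.97
eef_pos: [0.4278, -0.2191, 0.2934]
orientation: [0.0, 1.0, -0.001, 0.002]
ft_force: [0.7, -0.1, 0.3]
opening: 0.0499
finger_force: 0.0
```

{"method": "servo_tool", "body": {
  "deltas": [
    [[0,0,0],0,50],
    [[0,0,0],0,50],
    [[0,0,0],0,50],
    [[0,0,0],0,50]
  ]
}}

```text
clock: 29.3
eef_pos: [0.426, -0.2181, 0.2891]
orientation: [0.0, 1.0, 0.0, -0.001]
ft_force: [0.2, 0.2, 0.2]
opening: 0.0498
finger_force: 0.0
```

```bash
python3 - <<'E'
from h import *
p,d,W,o=wrist(); e=o["eef_pos"]; print(e,o["opening"],o["ft_force"]); 
print(disc(W,[.4248,-.2178],.190,.199)); print(disc(W,[.4248,-.2178],.215,.226))
p,d=vision.snapshot("scene"); cv2.imwrite("pics/s9.png",p[200:440,240:480].repeat(2,0).repeat(2,1))
E
```

```text
[ 0.4260203  -0.21805709  0.28906378] 0.04982124396856032 [0.20732227 0.21741454 0.15713126]
(array([ 0.4235, -0.2187,  0.1956]), array([ 0.4258, -0.2184]), array([0.0622, 0.0623]), array([ 426. , -218.5]), 31.6, 5533)
(array([ 0.4253, -0.219 ,  0.2207]), array([ 0.426 , -0.2192]), array([0.0193, 0.0194]), array([ 426.1, -219.2]), 10.1, 848)
```

View pics/s9.png

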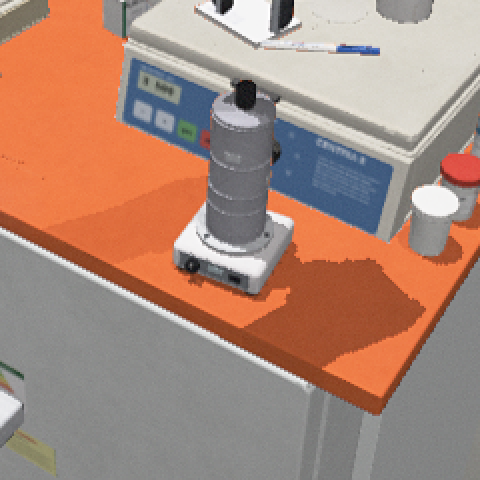

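The tower stands straight with the knob top at 221 mm, as expected, and the robot is clear of it. Handing in.

```bash
python3 -c "
from bench import manip
print(manip.job_done())"
```

```text
the job is handed in; nothing more can be done
None
```

The sieve tower is built on the shaker's seat ring, in order: pan, fine sieve, medium sieve, coarse sieve, lid. Every part measured at its seated height, the gripper is clear, and the job was handed in at about 29 s; the call returned no verdict.

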